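# Pin the sample plate to its fixture

### The job

The loose sample plate on the fixture is out of line with the pin bore hidden beneath it, which lies a few millimetres farther from the robot and somewhat to the left or right. Take the locating pin from its stand, put it through the plate's centre hole, and with the pin feel for the bore below, drawing the plate along, until the pin drops in; then push it fully home so that its collar sits flat on the plate, and let go. Press gently, never more than about 40 N, and leave the bushing, the petri dish and the screwdriver where they are.

Things in the scene. Friction and masses are not known exactly. Their poses are not given: they have to be found in the camera images.
- pin_head (a point): centre of the upright steel pin's square head: 16 x 16 mm across flats (along this frame's x and y), 36 mm tall, 18 mm to either side of this point. Below it a round collar 22 mm across, 4 mm thick, then a round shank 12 mm across, 40 mm long, its tip chamfered to 9.6 mm across over the last 2 mm. z points from tip to head. 90 g
- pin_collar (a point): centre of the underside of the pin's collar, 22 mm below the centre of the head
- pin_tip (a point): end of the pin's shank, 40 mm below the underside of the collar and 62 mm below the centre of the head
- stand: fixed grey plastic block that holds the pin upright in a 14 mm hole: 56 x 56 mm, its top 46 mm above the worktop, where the collar rests; foot 76 x 76 x 6 mm. Origin on the worktop under the hole
- nest: fixed aluminium fixture, 144 mm along its x, 134 mm along its y (188 mm over its foot lugs in x). The plate lies on its ledge 32 mm above the worktop, inside a fence 7 mm high that leaves the plate 8 mm of play to each side of the middle. Origin on the worktop at the middle
- plate_hole (a point): centre of the mouth (top face) of the plate's hole: right through, 13 mm across, 1 mm chamfer. The loose grey plastic plate is 108 x 98 x 12 mm, about 0.2 kg, top 44 mm above the worktop; two bars 6 mm high stand on it 44 mm from the hole in x. At the start the hole is within 1.5 mm of the nest's middle. It slides when the pin in its hole moves sideways; the drag may tilt the pin in the grip
- plate: the plate itself; origin at the middle of its underside, z up
- bushing: bystander: flanged bronze bushing, 32 mm across, 24 mm tall, standing on the worktop
- petri_1: bystander: plastic petri dish, 62 mm across, 15 mm tall
- screwdriver: bystander: small screwdriver, 121 mm long, lying on the worktop
- bore_zone (a point): middle of the nest, at the top (31.5 mm up) of the clamped steel block hidden under the plate. The block's pin bore, 13 mm across, 1 mm chamfer, deeper than the pin reaches, is not measured: 3 to 7 mm from this point along the nest's +x and up to 5 mm to either side in y. A sprung ball 13 mm down grips the pin: 10 to 20 N push it past, it does not fall home by itself
Not all that is in view belongs to the job. What is meant by the part that bears pin_head is not blue, orange or red, and is the larger of those in its own colour.

How it is judged:
By the outcome, as a careful person would: the job done as asked, in the order asked, and still so for the second after the job is handed in, with the robot touching nothing.
It also fails if it takes over 64 s, if anything falls off the work surface, if the arm or the gripper's body presses on something with over 40 N, if the wrist force passes 120 N, or if a joint passes its speed limit or range.

### The arm

A 6-joint arm with a two-finger parallel gripper is mounted at the origin on a cart in front of the work surface, level with it; the furniture and walls round the work are solid. World frame = base frame: x ahead of the robot, y to its left, z up, the work surface at z = 0. Lengths are in m, angles in rad, forces in N, time in s.
With the tool pointing down it reaches from about 0.3 to 0.875 m from the base axis. Payload 6.4 kg.
Tool frame: the origin (TCP) lies at the very end of the fingers, on their centre line; the grasp point (between the pads) lies ctrl.grip_point_offset behind it (ctrl.grip_point_offset is the distance from the TCP to the grasp point, in m); z points along the fingers, x is the direction in which the jaws open and shut, and the axes are right-handed (so a half turn about z gives the same grasp; the last joint's range is limited). The gripper opens to 85 mm and grips with 20 to 120 N. Pads are 22 mm wide; open, the fingers measure 114 mm over their backs; the gripper's body (76 mm by 85 mm) begins 54 mm behind the grasp point. The pads swing forward as they close: fully open they stand 13 mm farther back than shut.
Start: joints at [-1.315, 0.181, 1.607, -0, 1.354, -0.206], TCP at [0.256, -0.515, 0.231] pointing down, gripper open.
Joint ranges: [-2.99, 2.99], [-0.89, 2.07], [0.3, 2.58], [-1.14, 4.28], [0, 2.63], [-3.12, 3.12]. Speed limits (rad/s): [2.57, 2.57, 3.01, 3.14, 3.14, 3.14].

### API

Orientations are given as a unit quaternion [w, x, y, z].
In Python, from bench import get_obs, viewer, workorder, ctrl gives the robot as it stands. The module is installed in compiled form; this text tells all that it offers.
- The arm moves only by the tool move_arm, never from a script. Its argument "increments" is a list of rows, each an object of numbers: "tx", "ty", "tz": the shift along the tool's x, y, z in m; "turn": the turn about the tool's z in degrees. A call has 1 to 20 rows; each row is the pose to reach, as a shift and turn from the pose commanded when the call began, along the tool's axes at that moment; what a row does not reach only later rows make up. A row lasts 1/12 s, in which the tool goes at most 41.7 mm and 7.16 degrees, less where a joint would pass 70% of its speed; a pose out of reach is approached as far as the arm can. A call with a gripper value outside its range is refused whole. "gripper" is the opening, from 0 (shut) to 1 (fully open), set as the call begins (left out, the last holds). The fingers move at their own pace and stop on an object; the grip force is fixed at half the most. Time passes only in rows, so rows that repeat a pose let the fingers close. It gives the time, the measured TCP pose, the force and the opening at its end, in the units of the state.
- get_obs(): the state, without advancing time (a new reading comes with each control period).
- viewer.camera(name): name is "side" or "top"; returns (picture, depth): 480x640x3 uint8, red, green, blue; 480x640 float32, m along the optical axis (not along the pixel's ray), 0 where there is no reading.
- viewer.get_calibration(name): a dict with "intrinsics" (3x3 intrinsics, pixels), "origin" and "attitude" of the camera in the world. Camera axes: x right, y up, looking along -z (the intrinsics and any distortion apply to the point x, -y, -z); pixel columns grow to the right and rows downward; lengths in m; the calibration is good to about 2 mm. A picture is of the moment at which its call begins. get_calibration takes no time and is no camera call.
- workorder.hand_in(): hands the job in, once; it reports no verdict.
The state is a dict: "time_s": time; "q": joint angles; "dq": joint speeds; "joint_efforts": joint torques, N m; "eef_pos": TCP position; "eef_rot": TCP orientation; "wrist_force": force on the tool from outside, world axes, zero at the start; "torque": the same for the moment, N m; "opening": opening from 0.0 (shut) to 1.0 (fully open).
Only numpy, scipy, OpenCV 4.12 (cv2) and the standard library are available. Lean on these libraries where they do the work, as an engineer would, in place of code of your own. Each camera call takes 0.05 s, during which the arm holds its last target.

## Working session

There is one attempt and no reset: what is moved stays moved. The work goes in short steps, Python scripts to look and compute and a tool call to move; the robot and the scene stay as the last step left them, time stands still between calls to the robot, and variables do not carry over. Pictures are saved under pics/ and viewed, and the job is handed in when it is done.

Besides the shell and the picture viewer there is one more tool, called after "Call:" as a command line: name --argument value ..., lists and objects as JSON in quotes. move_arm: Moves the arm, as the interface text tells. Its arguments: {"type":"object","properties":{"increments":{"type":"array"},"gripper":{"type":"number"}},"required":["increments"]}

```bash
mkdir -p pics
cat > h.py <<'E'
import numpy as np, cv2
from bench import get_obs, viewer, workorder, ctrl
E
python3 - <<'E'
from h import *
o=get_obs()
print({k:np.round(v,4).tolist() if not np.isscalar(v) else v for k,v in o.items()}, ctrl.grip_point_offset)
for n in ('side','top'):
    p,d=viewer.camera(n); np.savez(f'{n}0.npz',p=p,d=d)
    cv2.imwrite(f'pics/{n}0.png',p[:,:,::-1])
    print(n,viewer.get_calibration(n), (d==0).mean())
E
```

```text
{'time_s': 0.0, 'q': [-1.3153, 0.1815, 1.608, -0.0, 1.3538, -0.2063], 'dq': [0.0016, 0.0019, -0.0014, -0.0006, 0.0007, -0.0005], 'joint_efforts': [-0.0006, -44.4872, -35.1341, -0.0001, 0.0092, 0.0], 'eef_pos': [0.2561, -0.5142, 0.2304], 'eef_rot': [-0.0006, 0.8502, -0.5265, -0.0006], 'wrist_force': [0.5198, -0.8485, -0.0311], 'torque': [-0.0634, 0.0648, -0.0158], 'opening': 1.0040557182805685} 0.0187
side {'intrinsics': array([[515.10072602,   0.        , 336.19805484],
       [  0.        , 515.10072602, 246.6108724 ],
       [  0.        ,   0.        ,   1.        ]]), 'origin': array([ 0.28225649, -0.90665909,  0.53368068]), 'attitude': array([ 0.86081882,  0.48174816, -0.08192908, -0.14211717])} 0.004114583333333333
top {'intrinsics': array([[473.20102271,   0.        , 317.41883814],
       [  0.        , 473.20102271, 238.77875358],
       [  0.        ,   0.        ,   1.        ]]), 'origin': array([ 0.46625586, -0.21423824,  1.00084495]), 'attitude': array([ 0.71475954,  0.02686436, -0.03491975, -0.69798117])} 0.004069010416666667
```

View pics/side0.png

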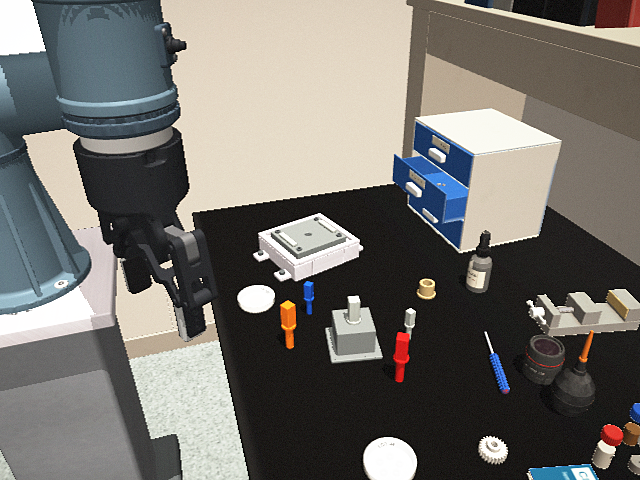

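View pics/top0.png

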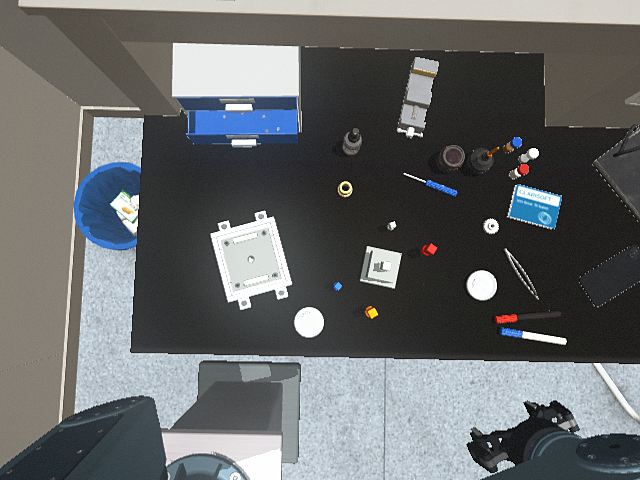

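The side view shows the steel pin in its grey stand at (353,310) and the nest and plate at (310,245). A smaller grey decoy stands at (409,322). In the top view the pin head is at (384,266), the plate hole at (251,259), and the small decoy at (391,226). Next I'll measure these.

```bash
cat >> h.py <<'E'
from scipy.spatial.transform import Rotation as R
def rot(q): return R.from_quat([q[1],q[2],q[3],q[0]]).as_matrix()
def cal(n):
    c=viewer.get_calibration(n); return c['intrinsics'],np.array(c['origin']),rot(c['attitude'])
def deproj(n,u,v,d):
    K,o,M=cal(n); u=np.asarray(u,float);v=np.asarray(v,float)
    P=np.stack([(u-K[0,2])/K[0,0]*d,-(v-K[1,2])/K[1,1]*d,-d*np.ones_like(u)],-1)
    return P@M.T+o
def cloud(n,d):
    v,u=np.mgrid[0:480,0:640]; return deproj(n,u,v,d)
def onplane(n,u,v,z):
    K,o,M=cal(n); r=M@np.array([(u-K[0,2])/K[0,0],-(v-K[1,2])/K[1,1],-1]); return o+r*(z-o[2])/r[2]
def proj(n,X):
    K,o,M=cal(n); p=(np.asarray(X)-o)@M; return np.array([K[0,2]+K[0,0]*p[...,0]/-p[...,2],K[1,2]+K[1,1]*-p[...,1]/-p[...,2]]).T
E
python3 - <<'E'
from h import *
for n,r1,r2 in (('top',(190,310,200,320),(210,310,340,440)),('side',(205,290,240,380),(280,390,310,430))):
    z=np.load(n+'0.npz'); p=z['p'][:,:,::-1]
    ims=[]
    for r in (r1,r2):
        c=p[r[0]:r[1],r[2]:r[3]]; cv2.imwrite(f'pics/{n}c{r[0]}.png',cv2.resize(c,None,fx=5,fy=5,interpolation=cv2.INTER_CUBIC)); print(f'{n}c{r[0]}')
    P=cloud(n,z['d'])
    # heights
    print(n,'table z',np.median(P[320:340,220:290,2]) if n=='top' else np.median(P[420:440,300:350,2]))
    if n=='top':
        print(np.round(P[260:274,376:392,2]*1000).astype(int))
        print(np.round(P[252:268:1,243:259,2]*1000).astype(int))
    else:
        print(np.round(P[292:330:2,344:364:1,2]*1000).astype(int))
        print(np.round(P[305:345:2,402:418,2]*1000).astype(int))
E
```

```text
topc190
topc210
top table z 0.0006994769164194725
[[  48   47   46   49   48   45   46   45   49   48   51   47   47   48
    49   43]
 [  45   45   47   45   47   48   69   85   82   89   86   50   47   46
    43   43]
 [  43   47   44   44   50   57   71   88   86   87   85   86   86   84
    88   48]
 [  44   46   45   47   50   60   75   87   86   88   88   84   87   90
    88   86]
 [  47   44   46   51   50   64   77   86   88   88   87   88   87   87
    86   47]
 [  47   45   48   50   51   68   80   87   87   87   86   84   91   90
    89   48]
 [  46   46   46   50   58   70   83   87   86   86   89   88   86   89
    87   46]
 [  47   46   46   51   60   72   87   86   87   86   87   89   89   87
    87   49]
 [  47   48   46   50   60   77   87   87   87   89   85   86   86   90
    86   46]
 [  49   45   47   45   51   60   68   78   85   85   88   86   88   89
    48   45]
 [  47   44   48   44   48   51   52 1001   52   58   63   68   77   47
    49   46]
 [  48   46   46   47   48   45   48   52   50   47   47   49   48   48
    50   49]
 [  47   46   48   51   46   4
[... 2947 characters left out ...]
44 46 47 47 47 48 48 47 45 44 -1  1]
 [ 0  1  0 39 39 41 44 45 44 44 43 41 40  1  1  0]
 [ 0  0  0 35 36 36 39 41 41 41 40 37 37  1  1  2]
 [ 0  0  0 31 32 35 37 35 39 36 35 34 33  2  1  1]
 [ 2  1  1 30 30 31 32 34 34 31 31 30 31  0  1  1]
 [ 2  0  1  1  2 29 29 31 28 31 29 -2  1  1  0 -2]
 [ 0  0 -1  1  0 21 21 23 23 23  1  1  0  1  0 -2]
 [ 0  1  0  1 18 17 20 21 19 19  1  0  0  0  2  0]
 [81 79 80 80 80 80 81 15 14 13  0  0  0  1  0  0]
 [80 81 81 81 82 79 81 81 11  1  0  2  1 -1  1  0]
 [81 82 81 80 80 80 79 79  7  0  1 -1  0  2  1  1]
 [80 80 80 81 81 81 79 74  1 -1  1  1  0  1  1  1]
 [78 78 80 80 78 81 78  0  2  0  1  0  0  0  0  0]
 [75 74 76 76 75 76 74  2  1  1  1  1 -1  0  0  1]]
```

Run:
```python
from h import *
a=cv2.imread('pics/topc190.png');b=cv2.imread('pics/topc210.png')
z=np.load('top0.npz'); p=z['p'][:,:,::-1]; c=cv2.resize(p[244:274,234:274],None,fx=12,fy=12,interpolation=cv2.INTER_NEAREST); c=cv2.convertScaleAbs(c,alpha=1.0)
cv2.imwrite('pics/a.png',np.hstack([cv2.resize(a,(400,400)),cv2.resize(b,(400,400))])); cv2.imwrite('pics/hole.png',c)
```

```text
(no output)
```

View pics/a.png

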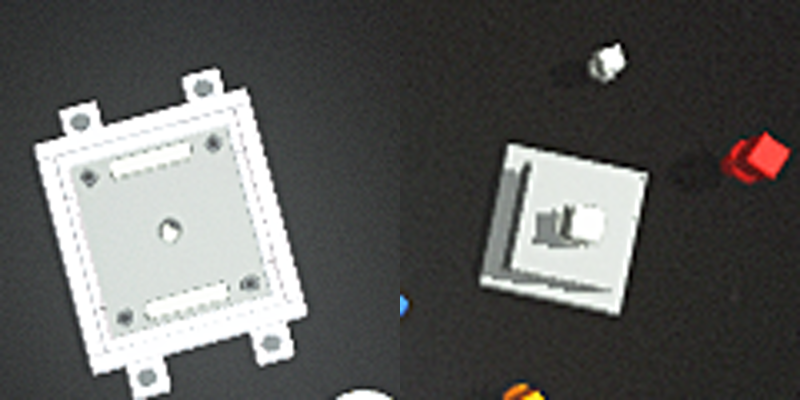

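View pics/hole.png

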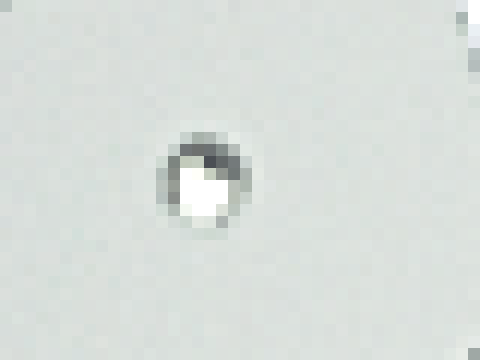

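View pics/sidec280.png

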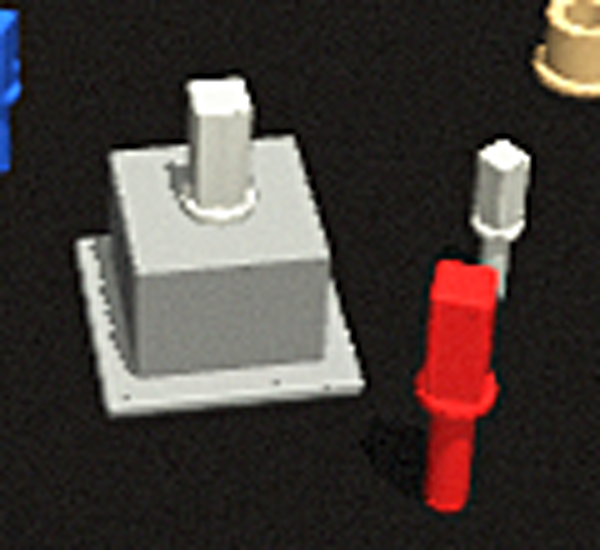

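View pics/sidec205.png

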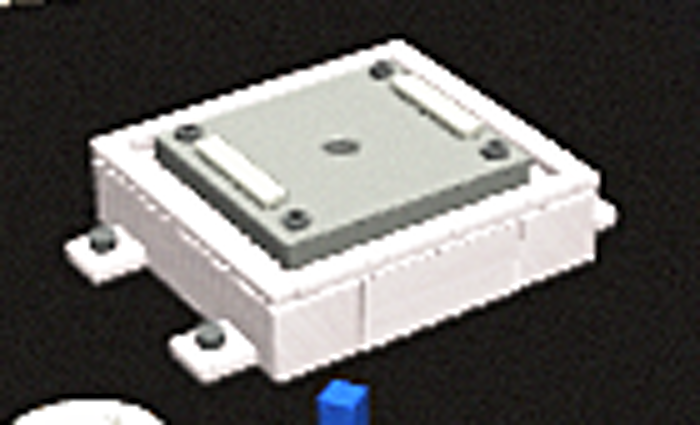

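Run:
```python
from h import *
D={}
for n in ('top','side'):
    z=np.load(n+'0.npz'); D[n]=(z['p'],z['d'],cloud(n,z['d']))
def rect(Pts):
    r=cv2.minAreaRect((Pts[:,:2]*1000).astype(np.float32)); return np.round(r[0],1),np.round(r[1],1),round(r[2],1)
# head top: mask by z in both views
for n,b in (('top',(255,280,370,400)),('side',(288,312,340,368))):
    P=D[n][2][b[0]:b[1],b[2]:b[3]].reshape(-1,3); m=(P[:,2]>.0825)&(P[:,2]<.095)
    print(n,'head',rect(P[m]),P[m].mean(0).round(4), m.sum())
# stand top
for n,b in (('top',(235,295,350,410)),('side',(290,360,320,390))):
    P=D[n][2][b[0]:b[1],b[2]:b[3]].reshape(-1,3); m=(P[:,2]>.042)&(P[:,2]<.049)
    print(n,'stand',rect(P[m]), P[m].mean(0).round(4))
# plate top & nest fence
for n,b in (('top',(205,315,205,300)),('side',(205,285,240,370))):
    Q=D[n][2][b[0]:b[1],b[2]:b[3]]; 
    m=((Q[...,2]>.0415)&(Q[...,2]<.0475)).astype(np.uint8)
    m=cv2.morphologyEx(m,cv2.MORPH_OPEN,np.ones((3,3)))
    k,l,st,c=cv2.connectedComponentsWithStats(m); i=1+np.argmax(st[1:,4]); print(n,'plate',rect(Q[l==i]))
    m=(Q[...,2]>.034); m=cv2.morphologyEx(m.astype(np.uint8),cv2.MORPH_OPEN,np.ones((2,2)))
    k,l,st,c=cv2.connectedComponentsWithStats(m); i=1+np.argmax(st[1:,4]); print(n,'nest',rect(Q[l==i]))
# hole
for n,c in (('top',(251,259)),('side',(308,234))):
    g=cv2.cvtColor(D[n][0],cv2.COLOR_RGB2GRAY).astype(float); u,v=c
    w=g[v-9:v+10,u-11:u+12]; ref=np.median(w); m=abs(w-ref)>14
    k,l,st,cc=cv2.connectedComponentsWithStats(m.astype(np.uint8),connectivity=8); i=1+np.argmax(st[1:,4]); 
    h=cv2.convexHull(np.argwhere(l==i)[:,::-1].astype(np.int32)); f=np.zeros_like(l,np.uint8); cv2.fillConvexPoly(f,h,1)
    vv,uu=np.argwhere(f).mean(0); print(n,'hole px',uu+u-11,vv+v-9,f.sum(),onplane(n,uu+u-11,vv+v-9,.044).round(4))
```

```text
top head (array([ 498.3, -358.3]), array([15.9, 15.9]), 79.6) [ 0.4984 -0.358   0.087 ] 69
side head (array([ 498. , -358.9]), array([17.5, 15.6]), 80.2) [ 0.4975 -0.3606  0.0857] 100
top stand (array([ 498.5, -358.6]), array([56.5, 55.9]), 79.3) [ 0.4983 -0.3584  0.0466]
side stand (array([ 498.1, -358.8]), array([59.2, 56.1]), 79.1) [ 0.4963 -0.3642  0.0463]
top plate (array([507.3, -90.3]), array([108.1,  98. ]), 16.6)
top nest (array([ 505.5, -121.9]), array([125.3, 156.9]), 15.6)
side plate (array([506.4, -91.2]), array([108.9, 100.3]), 16.7)
side nest (array([ 370.3, -435.3]), array([939.7, 191.7]), 67.9)
top hole px 250.54000000000002 258.36 50 [ 0.5073 -0.0901  0.044 ]
side hole px 307.7692307692308 233.69230769230768 26 [ 0.5069 -0.0896  0.044 ]
```

```bash
cat >> h.py <<'E'
def tgt(p,yaw=None):
    """world target pos & tool-x yaw(deg) -> tx,ty,tz,turn from measured pose"""
    o=get_obs(); M=rot(o['eef_rot']); d=M.T@(np.array(p)-o['eef_pos']); y=np.degrees(np.arctan2(M[1,0],M[0,0]))
    print('pos',o['eef_pos'].round(4),'yaw',round(y,2),'tool mm',(d*1000).round(1),'turn',None if yaw is None else round(-(yaw-y),2),'F',o['wrist_force'].round(2),'T',o['torque'].round(3),'op',round(o['opening'],4),'t',round(o['time_s'],2),'z',M[:,2].round(4))
E
python3 - <<'E'
from h import *
z=np.load('top0.npz');P=cloud('top',z['d'])
Q=P[195:325,195:310]; 
m=((Q[...,2]>.034)&(Q[...,2]<.055)).astype(np.uint8); m=cv2.morphologyEx(m,cv2.MORPH_OPEN,np.ones((3,3)))
k,l,st,c=cv2.connectedComponentsWithStats(m); i=1+np.argmax(st[1:,4]); print(cv2.minAreaRect((Q[l==i][:,:2]*1000).astype(np.float32)))
# fence px via fence height 37-41 : outline
f=((Q[...,2]>.036)&(Q[...,2]<.0415)).astype(np.uint8); pts=Q[(f>0)&(cv2.morphologyEx(f,cv2.MORPH_OPEN,np.ones((2,2)))>0)]
print(cv2.minAreaRect((pts[:,:2]*1000).astype(np.float32)), len(pts))
for u,v,h in((391,226,.055),(429,250,.08)): print(onplane('top',u,v,h))
tgt([.4983,-.3587,.18],-10.4)
E
```

```text
((508.2881164550781, -89.502197265625), (112.57321166992188, 100.6390609741211), 16.694429397583008)
((506.743896484375, -90.62728118896484), (141.16580200195312, 132.54330444335938), 16.89312744140625) 651
[ 0.57871084 -0.37171423  0.055     ]
[ 0.53035211 -0.44243466  0.08      ]
pos [ 0.2561 -0.5143  0.2305] yaw -63.54 tool mm [ -31.3 -286.1   50.6] turn -53.14 F [0.61 0.52 0.43] T [ 0.055  0.026 -0.031] op 1.0031 t 0.1 z [-4.0e-04  1.6e-03 -1.0e+00]
```

Call:
move_arm --increments '[{"tx":-0.002,"ty":-0.02,"turn":-3},{"tx":-0.005,"ty":-0.05,"turn":-8},{"tx":-0.009,"ty":-0.08,"turn":-14},{"tx":-0.012,"ty":-0.11,"turn":-20},{"tx":-0.015,"ty":-0.14,"turn":-26},{"tx":-0.019,"ty":-0.17,"turn":-32},{"tx":-0.022,"ty":-0.2,"turn":-38},{"tx":-0.025,"ty":-0.23,"turn":-44},{"tx":-0.028,"ty":-0.255,"turn":-49},{"tx":-0.0305,"ty":-0.278,"turn":-52},{"tx":-0.0313,"ty":-0.2861,"turn":-53.1},{"tx":-0.0313,"ty":-0.2861,"tz":0.02,"turn":-53.1},{"tx":-0.0313,"ty":-0.2861,"tz":0.05,"turn":-53.1},{"tx":-0.0313,"ty":-0.2861,"tz":0.06,"turn":-53.1},{"tx":-0.0313,"ty":-0.2861,"tz":0.06,"turn":-53.1},{"tx":-0.0313,"ty":-0.2861,"tz":0.06,"turn":-53.1}]' --gripper 0.5

```text
validation failed for argument at $.in...
```

Run:
```python
from h import *
tgt([.4983,-.3587,.055],-10.4); print(ctrl.grip_point_offset)
p,d=viewer.camera('side'); cv2.imwrite('pics/s1.png',p[:,:,::-1])
```

```text
pos [ 0.2561 -0.5143  0.2305] yaw -63.54 tool mm [ -31.1 -286.1  175.6] turn -53.14 F [0.61 0.52 0.43] T [ 0.055  0.026 -0.031] op 1.0031 t 0.1 z [-4.0e-04  1.6e-03 -1.0e+00]
0.0187
```

View pics/s1.png

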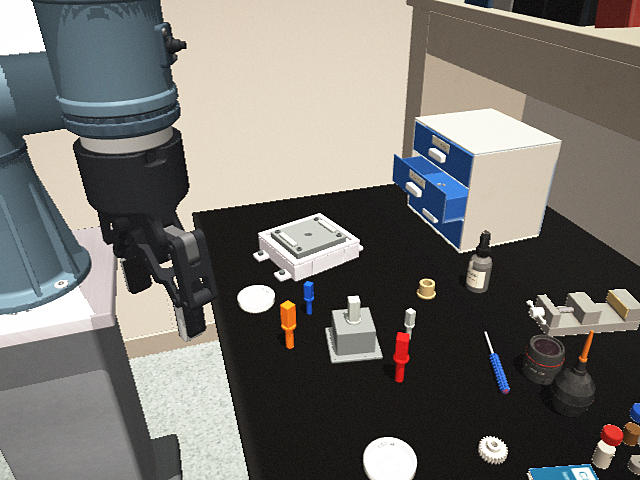

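The picture shows the arm still at its start pose, because the call was refused. Some rows left out `tz`, so I'll give all four keys in every row.

Call:
move_arm --increments '[{"tx":-0.002,"ty":-0.02,"tz":0,"turn":-3},{"tx":-0.005,"ty":-0.05,"tz":0,"turn":-8},{"tx":-0.009,"ty":-0.08,"tz":0,"turn":-14},{"tx":-0.012,"ty":-0.11,"tz":0,"turn":-20},{"tx":-0.015,"ty":-0.14,"tz":0,"turn":-26},{"tx":-0.019,"ty":-0.17,"tz":0,"turn":-32},{"tx":-0.022,"ty":-0.2,"tz":0,"turn":-38},{"tx":-0.025,"ty":-0.23,"tz":0,"turn":-44},{"tx":-0.028,"ty":-0.255,"tz":0,"turn":-49},{"tx":-0.0305,"ty":-0.278,"tz":0,"turn":-52},{"tx":-0.0313,"ty":-0.2861,"tz":0,"turn":-53.1},{"tx":-0.0313,"ty":-0.2861,"tz":0.02,"turn":-53.1},{"tx":-0.0313,"ty":-0.2861,"tz":0.05,"turn":-53.1},{"tx":-0.0313,"ty":-0.2861,"tz":0.06,"turn":-53.1},{"tx":-0.0313,"ty":-0.2861,"tz":0.06,"turn":-53.1},{"tx":-0.0313,"ty":-0.2861,"tz":0.06,"turn":-53.1}]' --gripper 0.5

```text
time_s: 1.48
eef_pos: [0.4977, -0.3594, 0.171]
eef_rot: [-0.001, 0.996, -0.091, -0.001]
wrist_force: [0.3, 0.3, 0.3]
opening: 0.499
```

Run:
```python
from h import *
tgt([.4983,-.3587,.055],-10.4); print(ctrl.grip_point_offset)
p,d=viewer.camera('side'); cv2.imwrite('pics/s2.png',cv2.resize(p[100:400,200:500,::-1],None,fx=2,fy=2))
```

```text
pos [ 0.4977 -0.3594  0.171 ] yaw -10.49 tool mm [  0.6  -0.6 116. ] turn -0.09 F [0.27 0.32 0.28] T [ 0.017 -0.005  0.041] op 0.4985 t 1.48 z [-0.0013  0.0012 -1.    ]
0.0187
```

View pics/s2.png

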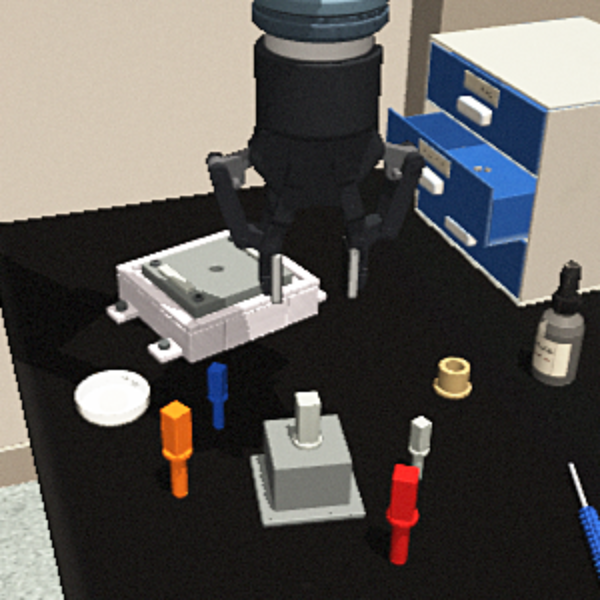

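Call:
move_arm --increments '[{"tx":0.0006,"ty":-0.0006,"tz":0.02,"turn":0},{"tx":0.0006,"ty":-0.0006,"tz":0.05,"turn":0},{"tx":0.0006,"ty":-0.0006,"tz":0.08,"turn":0},{"tx":0.0006,"ty":-0.0006,"tz":0.1,"turn":0},{"tx":0.0006,"ty":-0.0006,"tz":0.112,"turn":0},{"tx":0.0006,"ty":-0.0006,"tz":0.118,"turn":0},{"tx":0.0006,"ty":-0.0006,"tz":0.118,"turn":0},{"tx":0.0006,"ty":-0.0006,"tz":0.118,"turn":0}]'

```text
time_s: 2.2
eef_pos: [0.4999, -0.3598, 0.0549]
eef_rot: [0.001, 0.996, -0.091, 0.001]
wrist_force: [-0.7, -0.2, 0.0]
opening: 0.504
```

Call:
move_arm --increments '[{"tx":0,"ty":0,"tz":0,"turn":0},{"tx":0,"ty":0,"tz":0,"turn":0},{"tx":0,"ty":0,"tz":0,"turn":0},{"tx":0,"ty":0,"tz":0,"turn":0},{"tx":0,"ty":0,"tz":0,"turn":0},{"tx":0,"ty":0,"tz":0,"turn":0},{"tx":0,"ty":0,"tz":0,"turn":0},{"tx":0,"ty":0,"tz":0,"turn":0}]' --gripper 0.0

```text
time_s: 2.87
eef_pos: [0.4992, -0.3596, 0.0551]
eef_rot: [0.001, 0.996, -0.091, 0.0]
wrist_force: [-3.0, 1.4, 6.7]
opening: 0.181
```

Run:
```python
from h import *
tgt([.4983,-.3587,.053],-10.4); print(ctrl.grip_point_offset)
p,d=viewer.camera('side'); cv2.imwrite('pics/s3.png',cv2.resize(p[200:400,250:450,::-1],None,fx=3,fy=3))
```

```text
pos [ 0.4992 -0.3596  0.0551] yaw -10.43 tool mm [-1.  -0.7  2.1] turn -0.03 F [-3.02  1.36  6.66] T [0.15  0.668 0.018] op 0.1811 t 2.87 z [ 2.0e-04 -1.5e-03 -1.0e+00]
0.0187
```

View pics/s3.png

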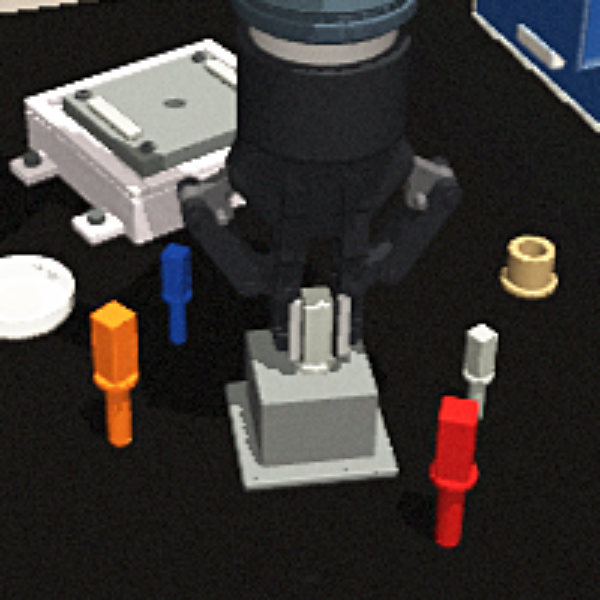

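The pin is held between the pads at about (315,330) in the crop, with the jaws clear of the collar. Lifting straight up.

Call:
move_arm --increments '[{"tx":0,"ty":0,"tz":-0.005,"turn":0},{"tx":0,"ty":0,"tz":-0.015,"turn":0},{"tx":0,"ty":0,"tz":-0.03,"turn":0},{"tx":0,"ty":0,"tz":-0.05,"turn":0},{"tx":0,"ty":0,"tz":-0.065,"turn":0},{"tx":0,"ty":0,"tz":-0.075,"turn":0},{"tx":0,"ty":0,"tz":-0.075,"turn":0},{"tx":0,"ty":0,"tz":-0.075,"turn":0}]'

```text
time_s: 3.58
eef_pos: [0.4995, -0.359, 0.1291]
eef_rot: [0.0, 0.996, -0.091, 0.001]
wrist_force: [-1.3, 0.2, -0.7]
opening: 0.176
```

Run:
```python
from h import *
tgt([.5073,-.0907,.128],16.7)
p,d=viewer.camera('side'); np.savez('s4.npz',p=p,d=d); cv2.imwrite('pics/s4.png',cv2.resize(p[200:350,270:420,::-1],None,fx=4,fy=4))
```

```text
pos [ 0.4995 -0.359   0.1291] yaw -10.44 tool mm [ -40.9 -265.3    0.8] turn -27.14 F [-1.32  0.19 -0.72] T [-0.019  0.049  0.039] op 0.1759 t 3.58 z [ 0.0012 -0.0011 -1.    ]
```

View pics/s4.png

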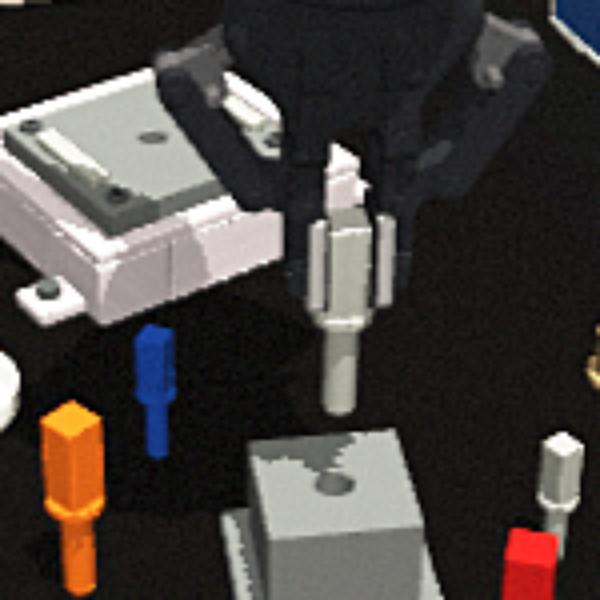

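The pin is out of the stand and upright, with its tip at about (340,410) in the crop. Moving to above the plate hole, turned to line up with the nest.

Call:
move_arm --increments '[{"tx":-0.002,"ty":-0.015,"tz":0,"turn":-2},{"tx":-0.006,"ty":-0.04,"tz":0,"turn":-4},{"tx":-0.01,"ty":-0.065,"tz":0,"turn":-7},{"tx":-0.014,"ty":-0.09,"tz":0,"turn":-10},{"tx":-0.018,"ty":-0.115,"tz":0,"turn":-13},{"tx":-0.022,"ty":-0.14,"tz":0,"turn":-16},{"tx":-0.025,"ty":-0.165,"tz":0,"turn":-19},{"tx":-0.029,"ty":-0.19,"tz":0,"turn":-22},{"tx":-0.033,"ty":-0.215,"tz":0,"turn":-24},{"tx":-0.037,"ty":-0.24,"tz":0,"turn":-26},{"tx":-0.04,"ty":-0.257,"tz":0,"turn":-27.1},{"tx":-0.0409,"ty":-0.2653,"tz":0,"turn":-27.1},{"tx":-0.0409,"ty":-0.2653,"tz":0,"turn":-27.1},{"tx":-0.0409,"ty":-0.2653,"tz":0,"turn":-27.1},{"tx":-0.0409,"ty":-0.2653,"tz":0,"turn":-27.1}]'

```text
time_s: 4.88
eef_pos: [0.5069, -0.0912, 0.1281]
eef_rot: [0.0, 0.989, 0.145, -0.0]
wrist_force: [0.1, -0.1, -0.9]
opening: 0.179
```

Run:
```python
from h import *
tgt([.5073,-.0907,.128],16.7)
p,d=viewer.camera('side'); np.savez('s5.npz',p=p,d=d); cv2.imwrite('pics/s5.png',cv2.resize(p[160:290,240:390,::-1],None,fx=5,fy=5)[:600])
```

```text
pos [ 0.5069 -0.0912  0.1281] yaw 16.63 tool mm [ 0.5 -0.4  0.1] turn -0.07 F [ 0.1  -0.09 -0.85] T [-0.054 -0.023 -0.001] op 0.1786 t 4.88 z [-3.e-04 -3.e-04 -1.e+00]
```

View pics/s5.png

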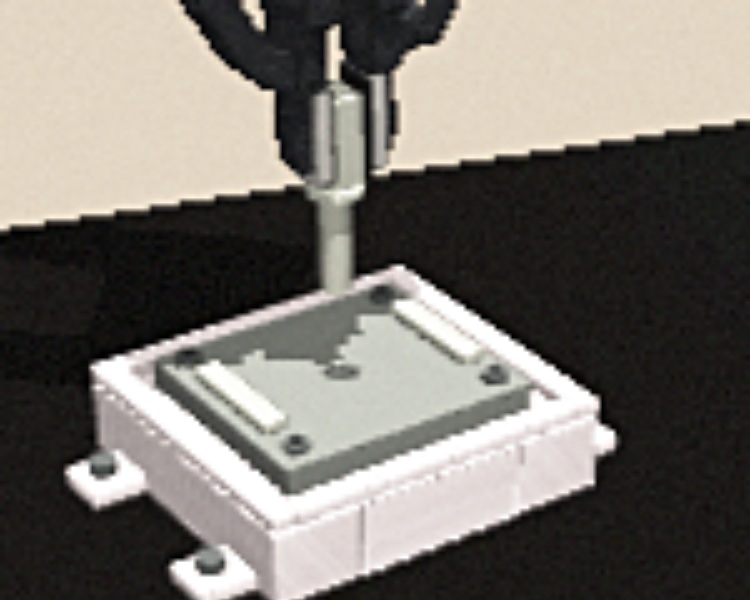

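Run:
```python
from h import *
for z in (.079,.119,.155): print(z,proj('side',[.5071,-.0900,z]), proj('side',[.5071+.0057,-.0900+.0017,z]),proj('side',[.5071+.0057,-.0900-.003,z]))
p=np.load('s5.npz')['p']; g=p.mean(2); 
for v in (203,206,209,212,215,216,217,218,219): print(v,g[v,298:318].astype(int))
```

```text
0.079 [307.48913293 217.49295028] [310.17247684 216.62494406] [310.88771774 217.75896851]
0.119 [306.93980448 198.10299844] [309.6845002 197.2766302] [310.41372462 198.35768965]
0.155 [306.42404137 179.8978212 ] [309.22640102 179.11295978] [309.96867692 180.14119189]
203 [ 25  28  27  22  16  63 131 147 150 154 144 126  58  12  20  22  28  27
  19  29]
206 [ 24  25  22  19  17  44 107 143 143 144 135 119  70  16  24  26  21  16
  25  22]
209 [ 18  17   6  25  11  42 104 156 185 192 190 164  81  12  26  28  24  20
  27  23]
212 [  8  17  19   8  16  42 110 163 183 186 186 168  85  13  21  30  22  26
  21  10]
215 [ 14  16  11  29  19  32  99 168 182 187 185 155  76  65 174 255 231 226
 225 204]
216 [ 17  13  13  25  19  23  92 168 179 189 178 158 159 225 230 229 234 230
 190 174]
217 [ 14  24  23  15   5  14  81 157 185 187 176 163 177 232 226 197 137  55
  40  64]
218 [  0   0   0  23  77 152 214 174 180 191 187 202 200 166 115 109  62  39
  37  53]
219 [ 33  96 148 231 224 224 226 225 215 172 158 111 114 110 106  93  48  59
  64  54]
```

Call:
move_arm --increments '[{"tx":0.0005,"ty":-0.0004,"tz":0.008,"turn":0},{"tx":0.0005,"ty":-0.0004,"tz":0.02,"turn":0},{"tx":0.0005,"ty":-0.0004,"tz":0.028,"turn":0},{"tx":0.0005,"ty":-0.0004,"tz":0.033,"turn":0},{"tx":0.0005,"ty":-0.0004,"tz":0.035,"turn":0},{"tx":0.0005,"ty":-0.0004,"tz":0.037,"turn":0},{"tx":0.0005,"ty":-0.0004,"tz":0.038,"turn":0},{"tx":0.0005,"ty":-0.0004,"tz":0.038,"turn":0},{"tx":0.0005,"ty":-0.0004,"tz":0.038,"turn":0},{"tx":0.0005,"ty":-0.0004,"tz":0.038,"turn":0}]'

```text
time_s: 5.77
eef_pos: [0.5075, -0.09, 0.0906]
eef_rot: [0.0, 0.989, 0.145, 0.0]
wrist_force: [-0.7, 0.1, -1.0]
opening: 0.177
```

Run:
```python
from h import *
tgt([.5073,-.0907,.090],16.7)
p,d=viewer.camera('side'); np.savez('s6.npz',p=p,d=d); cv2.imwrite('pics/s6.png',cv2.resize(p[160:290,240:390,::-1],None,fx=5,fy=5)[:600])
```

```text
pos [ 0.5075 -0.09    0.0906] yaw 16.66 tool mm [-0.4  0.6  0.6] turn -0.04 F [-0.7   0.13 -1.02] T [-0.057  0.022  0.019] op 0.1773 t 5.77 z [ 5.e-04 -3.e-04 -1.e+00]
```

View pics/s6.png

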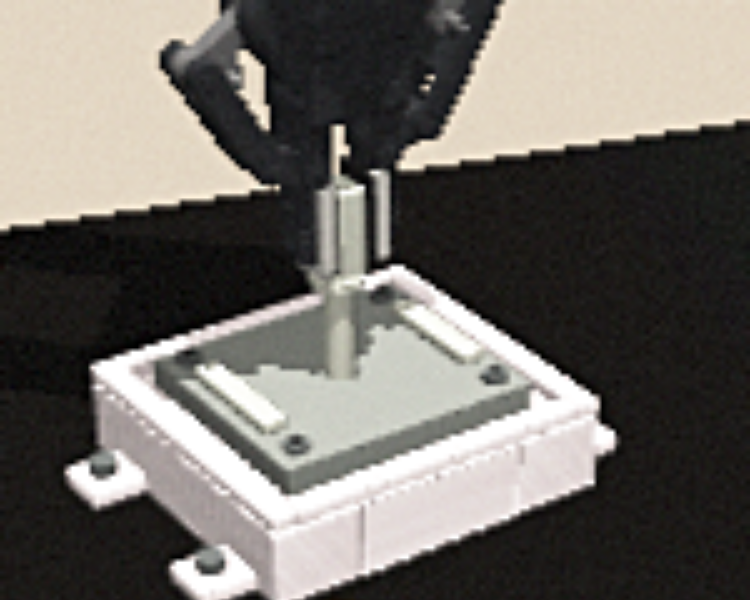

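In the crop the tip is entering the hole mouth at (340,375), with no contact force. Continuing down slowly.

Call:
move_arm --increments '[{"tx":-0.0002,"ty":0.0002,"tz":0.001,"turn":0},{"tx":-0.0002,"ty":0.0002,"tz":0.002,"turn":0},{"tx":-0.0002,"ty":0.0002,"tz":0.003,"turn":0},{"tx":-0.0002,"ty":0.0002,"tz":0.004,"turn":0},{"tx":-0.0002,"ty":0.0002,"tz":0.005,"turn":0},{"tx":-0.0002,"ty":0.0002,"tz":0.005,"turn":0},{"tx":-0.0002,"ty":0.0002,"tz":0.005,"turn":0}]'

```text
time_s: 6.4
eef_pos: [0.5072, -0.0902, 0.0852]
eef_rot: [0.0, 0.989, 0.145, -0.0]
wrist_force: [0.1, -0.2, -1.1]
opening: 0.179
```

Run:
```python
from h import *
tgt([.5073,-.0907,.081],16.7)
```

```text
pos [ 0.5072 -0.0902  0.0852] yaw 16.66 tool mm [-0.   0.5  4.2] turn -0.04 F [ 0.13 -0.21 -1.09] T [-0.05  -0.152 -0.005] op 0.179 t 6.4 z [ 0. -0. -1.]
```

Call:
move_arm --increments '[{"tx":0,"ty":0,"tz":0.001,"turn":0},{"tx":0,"ty":0,"tz":0.002,"turn":0},{"tx":0,"ty":0,"tz":0.003,"turn":0},{"tx":0,"ty":0,"tz":0.004,"turn":0},{"tx":0,"ty":0,"tz":0.005,"turn":0},{"tx":0,"ty":0,"tz":0.005,"turn":0},{"tx":0,"ty":0,"tz":0.005,"turn":0}]'

```text
time_s: 6.98
eef_pos: [0.5073, -0.0903, 0.0805]
eef_rot: [0.0, 0.989, 0.145, 0.0]
wrist_force: [-0.1, -0.7, 3.2]
opening: 0.178
```

Run:
```python
from h import *
tgt([.5073,-.0907,.081],16.7)
```

```text
pos [ 0.5073 -0.0903  0.0805] yaw 16.66 tool mm [-0.1  0.4 -0.5] turn -0.04 F [-0.11 -0.72  3.17] T [-0.004  0.171  0.036] op 0.1776 t 6.98 z [ 2.e-04 -1.e-04 -1.e+00]
```

Run:
```python
from h import *
a=np.radians(16.7); ex=np.array([np.cos(a),np.sin(a)]); ey=np.array([-np.sin(a),np.cos(a)])
mid=np.array([.5068,-.0906]); hole=np.array([.5071,-.0900])
print('hole in nest',((hole-mid)@ex*1e3,(hole-mid)@ey*1e3))
D=np.load('top0.npz')['d']; Z=cloud('top',D)[...,2]
pts=[]
for v in range(252,268):
  for u in range(243,260):
    q=onplane('top',u,v,.0315)[:2]; t=onplane('top',u,v,.044)[:2]
    if np.linalg.norm(t-hole)<.006 and np.linalg.norm(onplane('top',u,v,.032)[:2]-hole)<.006:
        x=[(q-mid)@ex*1e3,(q-mid)@ey*1e3]; b=Z[v,u]<.0285; pts.append((*x,b)); print(u,v,np.round(x,1),round(Z[v,u]*1e3,1))
pts=np.array(pts); best=[]
for cx in np.arange(2.5,9,.25):
  for cy in np.arange(-6,6.1,.25):
    r=np.hypot(pts[:,0]-cx,pts[:,1]-cy); e=np.sum(np.where(pts[:,2]>0,np.clip(r-7,0,3),np.clip(7-r,0,3))**2); best.append((e,cx,cy))
best.sort(); print(best[:12])
```

```text
hole in nest (np.float64(0.45976306036339093), np.float64(0.48848534095228796))
251 256 [ 6.  -0.4] 3.6
252 256 [ 5.5 -2.3] 3.7
249 257 [5.1 4.1] 31.7
250 257 [4.6 2.1] 25.9
251 257 [4.  0.1] -0.3
252 257 [ 3.5 -1.8] 3.7
253 257 [ 2.9 -3.8] 1.6
249 258 [3.1 4.6] 33.4
250 258 [2.6 2.6] 30.7
251 258 [2.  0.7] 32.5
252 258 [ 1.5 -1.3] 1.8
253 258 [ 1.  -3.3] 28.9
249 259 [1.1 5.1] 33.2
250 259 [0.6 3.1] 30.9
251 259 [0.1 1.2] 32.3
252 259 [-0.5 -0.8] 29.6
253 259 [-1.  -2.8] 30.5
249 260 [-0.8  5.6] 32.5
250 260 [-1.4  3.7] 33.8
251 260 [-1.9  1.7] 30.8
252 260 [-2.5 -0.3] 29.5
253 260 [-3.  -2.2] 31.4
250 261 [-3.4  4.2] 31.0
251 261 [-3.9  2.2] 31.2
[(np.float64(0.0), np.float64(8.0), np.float64(-3.75)), (np.float64(0.0), np.float64(8.0), np.float64(-3.5)), (np.float64(0.0), np.float64(8.0), np.float64(-3.25)), (np.float64(0.0), np.float64(8.25), np.float64(-3.0)), (np.float64(0.0), np.float64(8.25), np.float64(-2.75)), (np.float64(6.410372144566446e-05), np.float64(8.0), np.float64(-3.0)), (np.float64(0.0004576591060143712), np.float64(8.25), np.float64(-3.25)), (np.float64(0.0011808222656848404), np.float64(8.25), np.float64(-2.5)), (np.float64(0.0012088854488076146), np.float64(8.0), np.float64(-4.0)), (np.float64(0.0024769129835029925), np.float64(8.5), np.float64(-2.0)), (np.float64(0.0037138867096579934), np.float64(8.5), np.float64(-2.25)), (np.float64(0.008936034573833188), np.float64(8.25), np.float64(-3.5))]
```

The initial depth image suggests the bore is about 6 mm along nest +x and 3 mm to the right (nest −y). I'll feel along that direction under light pressure.

Call:
move_arm --increments '[{"tx":0.0005,"ty":0.0003,"tz":0.0003,"turn":0},{"tx":0.001,"ty":0.0006,"tz":0.0003,"turn":0},{"tx":0.0015,"ty":0.0009,"tz":0.0003,"turn":0},{"tx":0.002,"ty":0.0012,"tz":0.0003,"turn":0},{"tx":0.0025,"ty":0.0015,"tz":0.0003,"turn":0},{"tx":0.003,"ty":0.0018,"tz":0.0003,"turn":0},{"tx":0.003,"ty":0.0018,"tz":0.0003,"turn":0}]'

```text
time_s: 7.57
eef_pos: [0.5084, -0.0906, 0.0803]
eef_rot: [-0.001, 0.989, 0.145, -0.003]
wrist_force: [-9.3, 1.8, 13.8]
opening: 0.179
```

Run:
```python
from h import *
tgt([.5073,-.0907,.081],16.7)
```

```text
pos [ 0.5084 -0.0906  0.0803] yaw 16.7 tool mm [-1.  -0.2 -0.7] turn -0.0 F [-9.28  1.8  13.76] T [ 0.307  2.37  -0.009] op 0.179 t 7.57 z [-0.0057  0.0011 -1.    ]
```

Call:
move_arm --increments '[{"tx":0,"ty":0,"tz":-0.0003,"turn":0},{"tx":0.0005,"ty":0.0003,"tz":-0.0005,"turn":0},{"tx":0.001,"ty":0.0006,"tz":-0.0005,"turn":0},{"tx":0.001,"ty":0.0006,"tz":-0.0005,"turn":0}]'

```text
time_s: 7.9
eef_pos: [0.5092, -0.0907, 0.0803]
eef_rot: [-0.001, 0.989, 0.145, -0.003]
wrist_force: [-10.2, 2.0, 10.5]
opening: 0.181
```

Run:
```python
from h import *
tgt([.5073,-.0907,.081],16.7)
```

```text
pos [ 0.5092 -0.0907  0.0803] yaw 16.69 tool mm [-1.9 -0.6 -0.6] turn -0.01 F [-10.19   1.98  10.53] T [0.233 2.137 0.033] op 0.181 t 7.9 z [-0.0061  0.0014 -1.    ]
```

Call:
move_arm --increments '[{"tx":0,"ty":0,"tz":-0.0005,"turn":0},{"tx":0,"ty":0,"tz":-0.001,"turn":0},{"tx":0,"ty":0,"tz":-0.001,"turn":0},{"tx":0,"ty":0,"tz":-0.001,"turn":0}]'

```text
time_s: 8.23
eef_pos: [0.5115, -0.0912, 0.0811]
eef_rot: [-0.0, 0.989, 0.145, -0.0]
wrist_force: [-2.2, -0.1, -1.7]
opening: 0.178
```

Run:
```python
from h import *
tgt([.5073,-.0907,.081],16.7)
p,d=viewer.camera('side'); np.savez('s7.npz',p=p,d=d); cv2.imwrite('pics/s7.png',cv2.resize(p[160:290,240:390,::-1],None,fx=5,fy=5)[:600])
```

```text
pos [ 0.5115 -0.0912  0.0811] yaw 16.66 tool mm [-3.9 -1.7  0.1] turn -0.04 F [-2.17 -0.06 -1.75] T [-0.002  0.198 -0.009] op 0.1784 t 8.23 z [-5.e-04  3.e-04 -1.e+00]
```

View pics/s7.png

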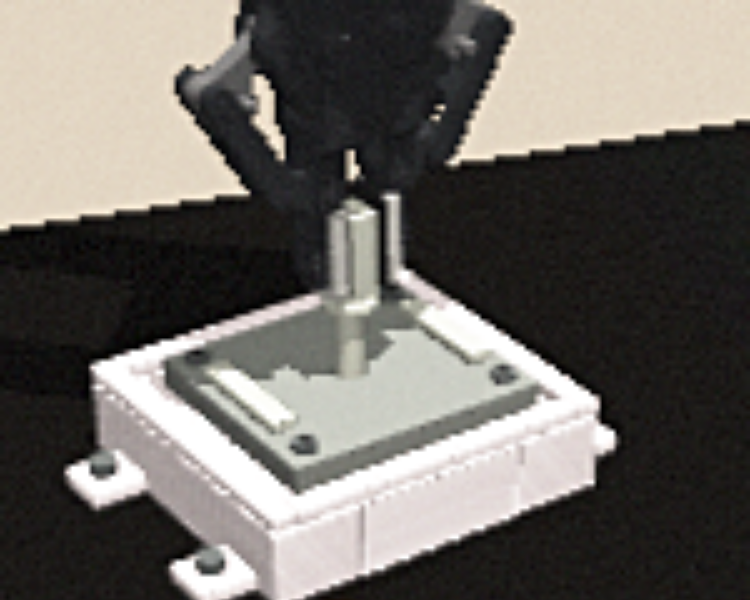

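The plate follows at about 2 N of drag; the extra force came from pressing too hard. I'll shift with the tip just clear of the block, then probe.

Call:
move_arm --increments '[{"tx":0.0005,"ty":0.0003,"tz":0,"turn":0},{"tx":0.001,"ty":0.0006,"tz":0,"turn":0},{"tx":0.0015,"ty":0.0009,"tz":0,"turn":0},{"tx":0.002,"ty":0.0012,"tz":0,"turn":0},{"tx":0.002,"ty":0.0012,"tz":0,"turn":0},{"tx":0.002,"ty":0.0012,"tz":0.0003,"turn":0},{"tx":0.002,"ty":0.0012,"tz":0.0006,"turn":0},{"tx":0.002,"ty":0.0012,"tz":0.0009,"turn":0},{"tx":0.002,"ty":0.0012,"tz":0.0012,"turn":0},{"tx":0.002,"ty":0.0012,"tz":0.0012,"turn":0}]'

```text
time_s: 9.12
eef_pos: [0.5141, -0.092, 0.0803]
eef_rot: [0.0, 0.989, 0.145, 0.0]
wrist_force: [-0.3, 0.2, -1.2]
opening: 0.177
```

Run:
```python
from h import *
tgt([.5073,-.0907,.081],16.7)
```

```text
pos [ 0.5141 -0.092   0.0803] yaw 16.66 tool mm [-6.1 -3.2 -0.7] turn -0.04 F [-0.33  0.17 -1.19] T [ 0.032  0.1   -0.042] op 0.1769 t 9.12 z [ 4.e-04 -1.e-04 -1.e+00]
```

Call:
move_arm --increments '[{"tx":0,"ty":0,"tz":0.0005,"turn":0},{"tx":0,"ty":0,"tz":0.001,"turn":0},{"tx":0,"ty":0,"tz":0.0015,"turn":0},{"tx":0,"ty":0,"tz":0.002,"turn":0},{"tx":0,"ty":0,"tz":0.002,"turn":0}]'

```text
time_s: 9.53
eef_pos: [0.5142, -0.092, 0.0786]
eef_rot: [0.0, 0.989, 0.145, 0.0]
wrist_force: [-0.6, 1.1, 1.6]
opening: 0.18
```

Run:
```python
from h import *
tgt([.5073,-.0907,.081],16.7)
```

```text
pos [ 0.5142 -0.092   0.0786] yaw 16.66 tool mm [-6.3 -3.2 -2.4] turn -0.04 F [-0.59  1.08  1.6 ] T [0.102 0.171 0.037] op 0.1795 t 9.53 z [ 5.e-04 -1.e-04 -1.e+00]
```

The tip is about 2 mm below the block's top, so it's in the bore mouth. Continuing gently.

Call:
move_arm --increments '[{"tx":0,"ty":-0.0003,"tz":0.0005,"turn":0},{"tx":0,"ty":-0.0003,"tz":0.001,"turn":0},{"tx":0,"ty":-0.0003,"tz":0.0015,"turn":0},{"tx":0,"ty":-0.0003,"tz":0.002,"turn":0},{"tx":0,"ty":-0.0003,"tz":0.002,"turn":0}]'

```text
time_s: 9.95
eef_pos: [0.5144, -0.0918, 0.0765]
eef_rot: [0.0, 0.989, 0.145, 0.001]
wrist_force: [1.3, -0.4, 2.4]
opening: 0.174
```

Run:
```python
from h import *
tgt([.5073,-.0907,.081],16.7)
```

```text
pos [ 0.5144 -0.0918  0.0765] yaw 16.65 tool mm [-6.5 -3.1 -4.5] turn -0.05 F [ 1.26 -0.45  2.37] T [-0.042 -0.294  0.062] op 0.174 t 9.95 z [ 1.2e-03 -3.0e-04 -1.0e+00]
```

Call:
move_arm --increments '[{"tx":0.0003,"ty":0,"tz":0.0008,"turn":0},{"tx":0.0004,"ty":0,"tz":0.0016,"turn":0},{"tx":0.0004,"ty":0,"tz":0.0024,"turn":0},{"tx":0.0004,"ty":0,"tz":0.0032,"turn":0},{"tx":0.0004,"ty":0,"tz":0.004,"turn":0},{"tx":0.0004,"ty":0,"tz":0.0048,"turn":0},{"tx":0.0004,"ty":0,"tz":0.0055,"turn":0},{"tx":0.0004,"ty":0,"tz":0.0055,"turn":0}]'

```text
time_s: 10.62
eef_pos: [0.5145, -0.0917, 0.0708]
eef_rot: [0.0, 0.989, 0.145, 0.0]
wrist_force: [2.4, -2.3, 2.2]
opening: 0.176
```

Run:
```python
from h import *
tgt([.5073,-.0907,.081],16.7)
p,d=viewer.camera('side'); np.savez('s8.npz',p=p,d=d); cv2.imwrite('pics/s8.png',cv2.resize(p[160:290,240:390,::-1],None,fx=5,fy=5)[:600])
```

```text
pos [ 0.5145 -0.0917  0.0708] yaw 16.66 tool mm [ -6.6  -3.  -10.2] turn -0.04 F [ 2.41 -2.33  2.18] T [-0.304 -0.539 -0.039] op 0.1759 t 10.62 z [ 6.e-04 -3.e-04 -1.e+00]
```

View pics/s8.png

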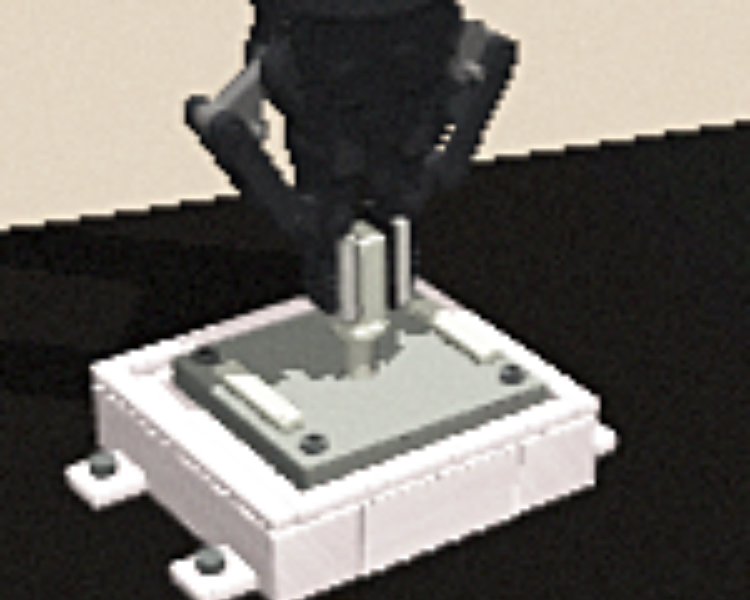

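In the crop the collar, at (360,330), is much lower and the shank is in the bore. I'll correct for the side load and go on to the ball detent.

Call:
move_arm --increments '[{"tx":0.0003,"ty":0.0003,"tz":0.0005,"turn":0},{"tx":0.0003,"ty":0.0005,"tz":0.001,"turn":0},{"tx":0.0003,"ty":0.0005,"tz":0.0016,"turn":0},{"tx":0.0003,"ty":0.0005,"tz":0.0022,"turn":0},{"tx":0.0003,"ty":0.0005,"tz":0.0028,"turn":0},{"tx":0.0003,"ty":0.0005,"tz":0.0034,"turn":0},{"tx":0.0003,"ty":0.0005,"tz":0.0034,"turn":0}]'

```text
time_s: 11.25
eef_pos: [0.5146, -0.0919, 0.0673]
eef_rot: [0.0, 0.989, 0.145, -0.0]
wrist_force: [1.4, -1.5, 4.1]
opening: 0.174
```

Run:
```python
from h import *
tgt([.5073,-.0907,.081],16.7)
```

```text
pos [ 0.5146 -0.0919  0.0673] yaw 16.66 tool mm [ -6.7  -3.3 -13.7] turn -0.04 F [ 1.42 -1.53  4.12] T [-0.191 -0.284 -0.069] op 0.1741 t 11.25 z [-1.e-04 -0.e+00 -1.e+00]
```

Call:
move_arm --increments '[{"tx":0.0002,"ty":0.0003,"tz":0.0003,"turn":0},{"tx":0.0002,"ty":0.0003,"tz":0.0006,"turn":0},{"tx":0.0002,"ty":0.0003,"tz":0.0009,"turn":0},{"tx":0.0002,"ty":0.0003,"tz":0.0012,"turn":0},{"tx":0.0002,"ty":0.0003,"tz":0.0012,"turn":0}]'

```text
time_s: 11.67
eef_pos: [0.5148, -0.0921, 0.066]
eef_rot: [-0.0, 0.989, 0.145, -0.0]
wrist_force: [0.5, 0.3, 3.0]
opening: 0.175
```

Call:
move_arm --increments '[{"tx":0,"ty":0,"tz":0.0004,"turn":0},{"tx":0,"ty":0,"tz":0.0008,"turn":0},{"tx":0,"ty":0,"tz":0.0012,"turn":0},{"tx":0,"ty":0,"tz":0.0016,"turn":0},{"tx":0,"ty":0,"tz":0.002,"turn":0},{"tx":0,"ty":0,"tz":0.002,"turn":0}]'

```text
time_s: 12.17
eef_pos: [0.5152, -0.0924, 0.0644]
eef_rot: [0.0, 0.989, 0.145, 0.0]
wrist_force: [1.1, -0.1, 4.2]
opening: 0.176
```

Call:
move_arm --increments '[{"tx":0.0002,"ty":0,"tz":0.0004,"turn":0},{"tx":0.0002,"ty":0,"tz":0.0008,"turn":0},{"tx":0.0002,"ty":0,"tz":0.0012,"turn":0},{"tx":0.0002,"ty":0,"tz":0.0016,"turn":0},{"tx":0.0002,"ty":0,"tz":0.002,"turn":0},{"tx":0.0002,"ty":0,"tz":0.002,"turn":0}]'

```text
time_s: 12.67
eef_pos: [0.5154, -0.0924, 0.0624]
eef_rot: [0.0, 0.989, 0.145, 0.0]
wrist_force: [-0.0, -0.8, 5.0]
opening: 0.178
```

Run:
```python
from h import *
tgt([.5073,-.0907,.081],16.7)
p,d=viewer.camera('side'); np.savez('s9.npz',p=p,d=d); cv2.imwrite('pics/s9.png',cv2.resize(p[160:290,240:390,::-1],None,fx=5,fy=5)[:600])
P=cloud('side',d)
# head vertical: column profile around the pin
for v in range(196,240): 
    r=P[v,305:320]; print(v,(r[:,2]*1e3).round(0).astype(int))
```

```text
pos [ 0.5154 -0.0924  0.0624] yaw 16.66 tool mm [ -7.3  -3.9 -18.6] turn -0.04 F [-0.02 -0.84  4.97] T [-0.342 -0.016 -0.008] op 0.1784 t 12.67 z [ 4.e-04 -5.e-04 -1.e+00]
196 [132 134 135 136 135 134 133 134 132 119 117 115 115 116 124]
197 [131 133 132 134 133 132 132 132 130 115 115 115 114 114 123]
198 [128 130 131 132 130 130 130 129 127 112 113 112 114 113 121]
199 [126 127 129 129 127 129 128 127 109 112 111 113 112 113 119]
200 [125 126 126 126 127 123 123  -1 108 109 109 110 111 112 117]
201 [122 123 123 124 121 121 122  -1   0 107 109 110 111 111 116]
202 [121 122 121 120 120 120 118   1   1 104 108 108 108 109 112]
203 [119 120 119 120 118 117 117   0   0   0 104 107 107 109 110]
204 [117 118 117 116 117 115 116   0 100 100 105 104 104 106 108]
205 [115 118 114 115 114 113 113  -1  98  99 100 102 103 105 105]
206 [113 115 113 114 112 113 111   0  97  99 100 101 101 103 103]
207 [111 113 112 112 110 110 108  -1  96  96  98  99 101 100 102]
208 [109 109 109 109 108 109 107   1  94  95  95  97  97 100 100]
209 [107 107 106 106 108 106 106  95  93  93  93  95  97  97  99]
210 
[... 900 characters left out ...]
 68 71 70 69 69 66 63 63 63 61 44 45]
227 [45 63 65 65 68 68 66 66 62 62 61 61 61 44 44]
228 [47 45 57 63 67 65 65 62 61 59 59 60 58 43 45]
229 [43 43 57 59 59 59 60 59 59 57 59 57 58 45 44]
230 [45 44 44 54 57 58 58 58 58 56 56 57 54 45 45]
231 [45 44 43 44 53 53 55 54 55 56 54 43 43 44 43]
232 [44 43 45 45 44 49 51 50 51 48 49 43 45 43 44]
233 [45 44 43 45 44 48 50 48 50 46 45 45 44 44 44]
234 [46 45 45 44 42 45 44 45 48 45 45 45 44 43 44]
235 [44 44 44 43 46 44 44 43 43 45 44 44 44 47 46]
236 [43 44 45 44 43 45 45 44 43 43 45 46 44 44 44]
237 [45 45 46 45 45 46 46 45 44 47 45 45 44 45 45]
238 [45 44 43 46 45 44 46 43 44 46 45 45 44 44 45]
239 [44 45 46 42 44 44 45 45 44 43 44 45 45 46 44]
```

View pics/s9.png

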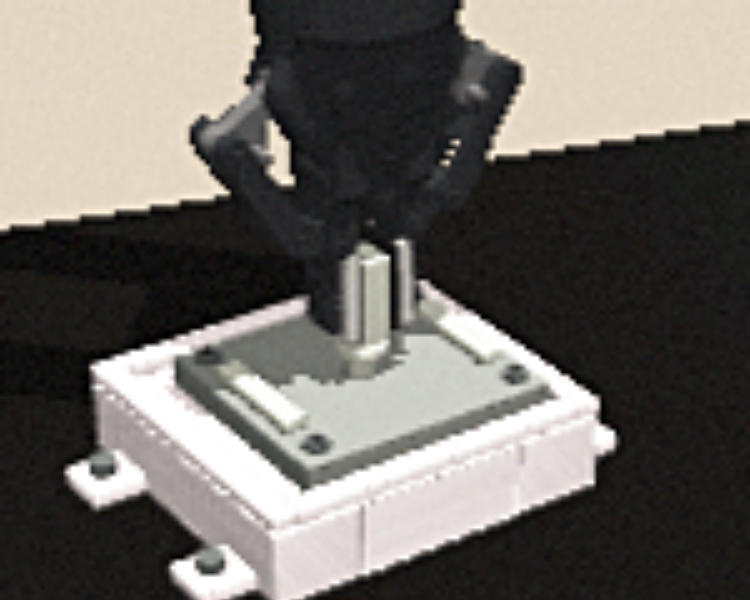

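The pin is upright in the bore, with the head top at about z = 93 mm and 9 to 10 mm still to go (collar at crop (365,350)). No slip in the grip.

Call:
move_arm --increments '[{"tx":0,"ty":0,"tz":0.0005,"turn":0},{"tx":0,"ty":0,"tz":0.001,"turn":0},{"tx":0,"ty":0,"tz":0.0015,"turn":0},{"tx":0,"ty":0,"tz":0.002,"turn":0},{"tx":0,"ty":0,"tz":0.0025,"turn":0},{"tx":0,"ty":0,"tz":0.003,"turn":0},{"tx":0,"ty":0,"tz":0.0035,"turn":0},{"tx":0,"ty":0,"tz":0.0035,"turn":0}]'

```text
time_s: 13.38
eef_pos: [0.5154, -0.0924, 0.0589]
eef_rot: [0.0, 0.989, 0.145, 0.0]
wrist_force: [-0.4, -1.9, 4.3]
opening: 0.178
```

Call:
move_arm --increments '[{"tx":0,"ty":0.0002,"tz":0.0005,"turn":0},{"tx":0,"ty":0.0003,"tz":0.001,"turn":0},{"tx":0,"ty":0.0003,"tz":0.0015,"turn":0},{"tx":0,"ty":0.0003,"tz":0.002,"turn":0},{"tx":0,"ty":0.0003,"tz":0.0025,"turn":0},{"tx":0,"ty":0.0003,"tz":0.003,"turn":0},{"tx":0,"ty":0.0003,"tz":0.0035,"turn":0},{"tx":0,"ty":0.0003,"tz":0.004,"turn":0},{"tx":0,"ty":0.0003,"tz":0.004,"turn":0}]'

```text
time_s: 14.13
eef_pos: [0.5154, -0.0924, 0.0549]
eef_rot: [0.0, 0.989, 0.145, 0.0]
wrist_force: [-0.3, -0.6, 5.0]
opening: 0.175
```

Call:
move_arm --increments '[{"tx":0,"ty":0,"tz":0.0004,"turn":0},{"tx":0,"ty":0,"tz":0.0008,"turn":0},{"tx":0,"ty":0,"tz":0.0012,"turn":0},{"tx":0,"ty":0,"tz":0.0015,"turn":0},{"tx":0,"ty":0,"tz":0.0015,"turn":0}]'

```text
time_s: 14.55
eef_pos: [0.5154, -0.0925, 0.0534]
eef_rot: [0.0, 0.989, 0.145, 0.0]
wrist_force: [0.4, -1.2, 5.9]
opening: 0.174
```

Call:
move_arm --increments '[{"tx":0,"ty":0,"tz":0.0002,"turn":0},{"tx":0,"ty":0,"tz":0.0004,"turn":0},{"tx":0,"ty":0,"tz":0.0006,"turn":0},{"tx":0,"ty":0,"tz":0.0006,"turn":0},{"tx":0,"ty":0,"tz":0.0006,"turn":0}]'

```text
time_s: 14.97
eef_pos: [0.5154, -0.0924, 0.0531]
eef_rot: [0.0, 0.989, 0.145, 0.0]
wrist_force: [-1.4, -0.3, 8.8]
opening: 0.175
```

Call:
move_arm --increments '[{"tx":0,"ty":0,"tz":0.0002,"turn":0},{"tx":0,"ty":0,"tz":0.0004,"turn":0},{"tx":0,"ty":0,"tz":0.0005,"turn":0},{"tx":0,"ty":0,"tz":0.0005,"turn":0},{"tx":0,"ty":0,"tz":0.0005,"turn":0}]'

```text
time_s: 15.38
eef_pos: [0.5154, -0.0925, 0.0531]
eef_rot: [0.0, 0.989, 0.145, 0.0]
wrist_force: [-3.3, 0.6, 13.0]
opening: 0.173
```

Run:
```python
from h import *
tgt([.5073,-.0907,.081],16.7)
p,d=viewer.camera('side'); np.savez('s10.npz',p=p,d=d); cv2.imwrite('pics/s10.png',cv2.resize(p[180:280,250:370,::-1],None,fx=6,fy=6))
```

```text
pos [ 0.5154 -0.0925  0.0531] yaw 16.67 tool mm [ -7.3  -4.  -27.9] turn -0.03 F [-3.34  0.58 12.96] T [0.007 0.571 0.03 ] op 0.173 t 15.38 z [ 1.e-04 -2.e-04 -1.e+00]
```

View pics/s10.png

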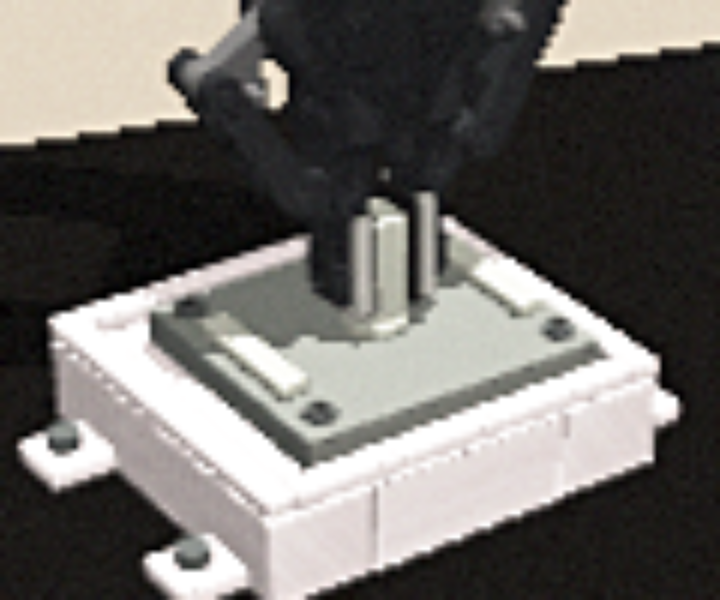

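The collar appears to sit on the plate at crop (380,325), and z has stopped at 53.1 mm while the force rises. One firmer press, within the limit, to confirm.

Call:
move_arm --increments '[{"tx":0,"ty":0,"tz":0.0003,"turn":0},{"tx":0,"ty":0,"tz":0.0006,"turn":0},{"tx":0,"ty":0,"tz":0.0009,"turn":0},{"tx":0,"ty":0,"tz":0.0012,"turn":0},{"tx":0,"ty":0,"tz":0.0012,"turn":0}]'

```text
time_s: 15.85
eef_pos: [0.5155, -0.0925, 0.053]
eef_rot: [0.0, 0.989, 0.145, -0.0]
wrist_force: [-8.5, 2.4, 24.7]
opening: 0.175
```

Call:
move_arm --increments '[{"tx":0,"ty":0,"tz":-0.0006,"turn":0},{"tx":0,"ty":0,"tz":-0.0012,"turn":0},{"tx":0,"ty":0,"tz":-0.0016,"turn":0},{"tx":0,"ty":0,"tz":-0.0016,"turn":0}]'

```text
time_s: 16.18
eef_pos: [0.5154, -0.0924, 0.0531]
eef_rot: [0.0, 0.989, 0.145, 0.0]
wrist_force: [-1.9, -0.5, 9.7]
opening: 0.177
```

Call:
move_arm --increments '[{"tx":0,"ty":0,"tz":0,"turn":0},{"tx":0,"ty":0,"tz":0,"turn":0},{"tx":0,"ty":0,"tz":0,"turn":0},{"tx":0,"ty":0,"tz":0,"turn":0},{"tx":0,"ty":0,"tz":0,"turn":0},{"tx":0,"ty":0,"tz":0,"turn":0}]' --gripper 0.5

```text
time_s: 16.68
eef_pos: [0.515, -0.0922, 0.0522]
eef_rot: [-0.0, 0.989, 0.145, -0.0]
wrist_force: [-0.8, 0.9, 0.1]
opening: 0.5
```

Call:
move_arm --increments '[{"tx":0,"ty":0,"tz":-0.005,"turn":0},{"tx":0,"ty":0,"tz":-0.02,"turn":0},{"tx":0,"ty":0,"tz":-0.045,"turn":0},{"tx":0,"ty":0,"tz":-0.07,"turn":0},{"tx":0,"ty":0,"tz":-0.1,"turn":0},{"tx":0,"ty":0,"tz":-0.13,"turn":0},{"tx":0,"ty":0,"tz":-0.15,"turn":0},{"tx":0,"ty":0,"tz":-0.16,"turn":0},{"tx":0,"ty":0,"tz":-0.16,"turn":0},{"tx":0,"ty":0,"tz":-0.16,"turn":0}]'

```text
time_s: 17.52
eef_pos: [0.5151, -0.0923, 0.2121]
eef_rot: [-0.0, 0.989, 0.145, 0.0]
wrist_force: [-0.9, 0.4, -0.2]
opening: 0.502
```

Run:
```python
from h import *
tgt([.5073,-.0907,.081],16.7)
p,d=viewer.camera('side'); np.savez('s11.npz',p=p,d=d); cv2.imwrite('pics/s11.png',cv2.resize(p[180:280,250:370,::-1],None,fx=6,fy=6)); cv2.imwrite('pics/s11f.png',p[:,:,::-1])
P=cloud('side',d)
for v in range(203,236): print(v,(P[v,308:324,2]*1e3).round(0).astype(int))
```

```text
pos [ 0.5151 -0.0923  0.2121] yaw 16.66 tool mm [ -7.   -3.7 131.1] turn -0.04 F [-0.89  0.43 -0.18] T [ 0.023 -0.028 -0.001] op 0.5022 t 17.52 z [ 0.  0. -1.]
203 [-1 -2 -2  1 -2  1  0  1 -2  0  1  0 -1  0  1  0]
204 [ 0  0  1 -1  2  1  0  1  0  2  0  2  1 -1  1  1]
205 [ 1  1  0 -1  2  2  0  2 -1  0  1  1  1  1 -1  1]
206 [ 1  1  1  0  0  0  1  0  1  0 -1  0  1  0 -1  0]
207 [ 1 -2  1  0  0 -1  1  1  0  1 -2  2 -1  0  0 -1]
208 [ 1  1  1 -1 -2  1 -1  1  1  1  1  1  0  1  1  0]
209 [ 0  1  1 -1  1 -1 -2 -2  1  0  1  1  0  1 -1  0]
210 [ 1  0  0  0  1  0  0  0  0  1  1  0 -1  1  1  1]
211 [-1  0  1  0 -1  1 -2  0  2 -2  0  2  0  2 -1  2]
212 [ 0  1 -2  0  1  1  2  0  0  1  0  0  0  2 -1  1]
213 [ 1  0  1 84 84 84 85  0  0  0 39 40 38  0  0  0]
214 [84 85 83 84 84 85 86 84 40 37 40 39 39 39 40  0]
215 [85 84 85 85 84 85 83 85 85 84 39 40 39 39 39 40]
216 [83 84 84 84 85 84 85 85 83 82 38 37 40 44 37 37]
217 [81 82 83 85 86 85 83 82 82 81 49 48 48 50 48 44]
218 [79 82 82 83 83 81 80 80 80 79 48 50 48 49 47 45]
219 [77 79 80 80 79 79 78 78 78 77 46 47 45 46 45 43]
220 [ 75  76  77  79  
[... 173 characters left out ...]
72 71 69 70 70 68 46 45 45 45 44 44]
224 [66 68 69 71 69 68 69 67 67 67 44 44 45 45 45 43]
225 [63 65 66 68 67 67 67 65 64 62 45 45 43 43 45 46]
226 [62 65 65 66 66 64 64 63 63 63 45 46 44 44 46 45]
227 [59 61 63 65 65 61 63 61 59 59 45 44 44 45 44 46]
228 [58 59 60 61 62 60 60 59 58 58 44 45 44 44 44 45]
229 [56 58 58 60 60 58 58 58 56 56 43 44 44 45 44 45]
230 [53 56 56 57 57 56 55 55 54 54 43 43 45 43 45 46]
231 [51 52 53 56 55 55 54 52 51 52 43 45 44 43 45 45]
232 [ 48  50  52  53  54  53 534  52  51  49  47  45  43  46  44  44]
233 [47 48 50 51 50 50 49 47 47 49 46 46 45 44 44 44]
234 [47 49 48 48 50 48 48 47 48 46 43 45 45 44 44 44]
235 [45 45 46 46 46 47 48 45 45 44 45 44 44 44 44 43]
```

View pics/s11.png

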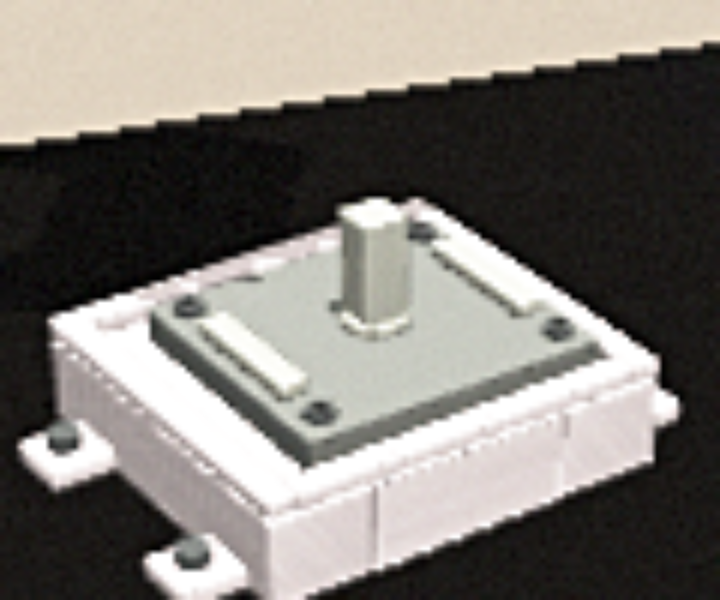

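View pics/s11f.png

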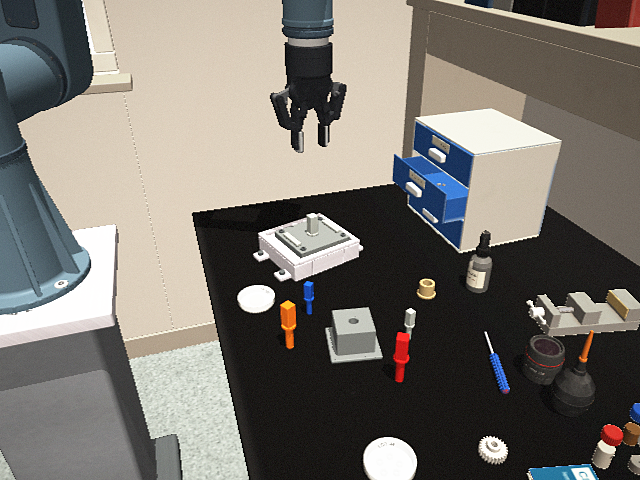

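The pin stands upright with its collar flat on the plate, at (312,232) in the full picture. The head top reads about 84.5 mm and the nominal home height is 84 mm. The bushing at (427,288), the dish at (256,298) and the screwdriver at (497,362) are where they were, and the gripper is clear. Handing in.

Run:
```python
from h import *
print(workorder.hand_in())
```

```text
the job is handed in; nothing more can be done
None
```

The locating pin is home in the bore, its collar flat on the plate, and I handed the job in at about 17.6 s of the 64 s allowed.

I took the larger grey pin from its stand and put it through the plate's hole. I then moved it, with the plate, about 7 mm along the nest's +x and 4 mm to the right until it dropped into the bore. After pushing it home I let go and backed off.

**Final checks:**
- **Seating:** on a last press the tool stayed at 53 mm while the force rose to 25 N, so the collar was on the plate. After release the head top read about 84.5 mm against 84 mm nominal, and the pin looked upright.
- **Forces:** the highest vertical reading was about 25 N. These readings come only at the end of each move, so a short peak in between could have been missed.
- **Bystanders:** the bushing, petri dish and screwdriver look unmoved in the last side picture; I did not measure them.

**What did not go as expected:**
- The first move call was refused because some rows left out `tz`; nothing moved.
- My first sideways feel pressed too hard, at about 14 N down and 10 N sideways. I eased off, shifted with the tip just clear of the block and then probed.
- I never saw a clear 10–20 N step from the sprung ball, only a steady 4–6 N. I judge the pin is past it from the final height, not from the force.

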